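# Clamp a freshly glued book in the desk press

## Task

The glued book lies in the little desk press. First swing the press's cam lever a quarter turn clockwise, all the way round until it lines up with the crossbar, so that the bar is drawn down tight; then turn the round knob clockwise until its drag clutch slips for the first time and stop there: the slip must be plainly felt, but do not let the knob slip on for more than about an eighth of a turn. Leave the book clamped, let go of everything, and do not disturb the other things on the desk.

Things in the scene. Friction and masses are not known exactly. Their poses are not given: they have to be found in the camera images.
- press: Fixed book press. Origin: centre of the underside of its light wooden base board, 220 x 300 x 24 mm (x, y, z), on the desk; z up, x away from the robot at yaw 0. Steel posts at y = +125 mm (carries the cam) and y = -125 mm. Under the crossbar hangs a wooden pressing plate 90 x 120 x 14 mm on rubber buffers; its gap to the book is not told.
- cam (a joint): Angle (rad) of the cam lever about the upright axis of the +y post. 0 = open, lever pointing along the press's -x; grows clockwise seen from above up to a stop at 1.57 = shut, lever pointing along the press's +y, in line with the crossbar. Stays where it is left; about 0.3 N m turns it.
- cam_axis (a point): Point on the cam's axis (press x = 0, y = 125 mm), 156 mm above the desk, half-way up the lever; turns with the lever, which points along this point's -x axis.
- lever_end (a point): Outer end of the cam lever, on its centre line, half-way up. Dark steel square bar 16 mm wide, 18 mm high (147 to 165 mm above the desk), from a round hub 42 mm across to 90 mm from the axis.
- bar_mid (a point): Middle of the wooden crossbar, on the knob's axis, on its upper face: 138 mm above the desk when drawn tight. The bar is 50 mm wide, 26 mm high, from press y = -130 to +145 mm, hinged at the -y post; while the cam is open its +y end stands up to 8 mm and its middle up to 4 mm higher.
- knob_grip (a point): Centre, half-way up, of the round black fluted knob on its upright axis at press x = y = 0: about 167 mm above the desk when the bar is tight. 52 mm across, 28 mm high, underside 15 mm above the bar. Clockwise from above lowers the plate 3.2 mm per rad; the knob keeps its height. The plate meets the book after 1.2 to 2.8 rad: differs each time, not told.
- pin (a joint): Rise (m) of the witness pin in the knob's top: 2 mm per rad of clutch slip (too little to steer by). Turning takes 0.26 N m (thread friction) while free; once the plate, on rubber buffers, meets the book it climbs over about 0.7 rad to 0.50, where the clutch slips and it stays level. The screw then holds. At a standstill thread friction can hide it: if backed off a hair, -0.26 free, -0.02 at the slip.
- book_center (a point): Centre of the grey cloth-bound book, 112 x 158 x 40 mm, lying on the press's base under the pressing plate, loose at first.
- book: The same book; origin at the centre of its underside.
- vase: Bystander: black vase, 76 mm across, 115 mm high; origin at the centre of its foot.
- mug: Bystander: white mug, 80 mm across, 90 mm high; origin at the centre of its foot.
- books: Bystander: two flat books one on the other, 190 x 130 x 30 mm; origin at the centre of the underside.
Things that resemble listed ones, but are neither listed nor needed, are in the scene too. Leave any orange look-alike of the book alone.

How it is judged:
On the way, in this order (a step that is already met when the one before it is completed fails the run):
1. the cam lever is shut (within 0.15 rad of its stop) (value of joint cam above 1.42 rad), for 0.2 s.
2. the clutch has slipped by at least 0.1 rad with the book clamped (value of joint pin above 0.0002 m and contact force between press and book above 80 N), for 0.2 s.
At the end, for the whole second after the job is handed in: The cam lever is within 0.15 rad of its shut stop, the book is clamped in the press (contact force over 80 N) and at rest, and the clutch has slipped by between 0.1 and 0.9 rad (pin up 0.2 to 1.8 mm) (all of step 2 and value of joint cam above 1.42 rad and value of joint pin below 0.0018 m and linear speed of book below 0.02 m/s); the robot touches nothing.
It fails at once if the clutch slips on by more than 0.9 rad (value of joint pin above 0.0018 m).
It fails at once if the book is pushed out of place (more than 15 mm) (distance of book_center from where it was at the start of the episode above 0.015 m).
It fails at once if a bystander is moved more than 30 mm (distance of any of vase, mug, books from where it was at the start of the episode above 0.03 m).
It also fails if it takes over 72 s, if anything falls off the work surface, if the arm or the gripper's body presses on something with over 40 N, if the wrist force passes 120 N, or if a joint passes its speed limit or range.

## Robot

A 6-joint arm with a two-finger parallel gripper is mounted at the origin on the work surface. World frame = base frame: x ahead of the robot, y to its left, z up, the work surface at z = 0. Lengths are in m, angles in rad, forces in N, time in s.
With the tool pointing down it reaches from about 0.25 to 0.8 m from the base axis. Payload 8.5 kg.
Tool frame: the origin (TCP) lies at the very end of the fingers, on their centre line; the grasp point (between the pads) lies bot.pinch_z behind it (bot.pinch_z is the distance from the TCP to the grasp point, in m); z points along the fingers, y is the line along which they close (so a half turn about z gives the same grasp; the last joint's range is limited). The gripper opens to 85 mm and grips with 20 to 120 N. Pads are 22 mm wide; open, the fingers measure 114 mm over their backs; the gripper's body (76 mm by 85 mm) begins 54 mm behind the grasp point. The pads swing forward as they close: fully open they stand 13 mm farther back than shut.
Start: joints at [-1.161, 0.238, -0.013, 1.319, 0, 1.571], TCP at [0.209, -0.481, 0.231] pointing down, gripper open.
Joint ranges: [-2.66, 2.66], [-1.03, 1.9], [-1.14, 1.46], [-1.82, 2.27], [-1.45, 1.34], [-3.14, 3.14]. Speed limits (rad/s): [2.22, 2.22, 2.79, 3.14, 3.14, 3.14].

## Interface

Orientations are given as a unit quaternion [x, y, z, w].
In Python, from rig import bot, viewer, masks_of, tip_of gives the robot as it stands. The module is installed in compiled form; this text tells all that it offers.
- The arm moves only by the tool step_arm, never from a script. Its argument "series" is a list that holds one entry, the list of rows, each a list of 6 numbers: the shift along the tool's x, y, z as a fraction of full scale, then the turn, a rotation vector about the tool's x, y, z as a fraction of full scale. In form: [[[dx, dy, dz, rx, ry, rz], ...]]. A call has 1 to 20 rows; each row shifts and turns the commanded pose from where the row before left it, along the tool's axes as they then stand; what a row does not reach is not made up. Full scale, the value 1, is 0.2 m for a shift and pi/2 rad for a turn. A row lasts 1/12 s, in which the tool goes at most 41.7 mm and 7.16 degrees, less where a joint would pass 70% of its speed; a pose out of reach is approached as far as the arm can. A call with a number of a shift or a turn outside -1 to 1 is refused whole. A call with a gripper value outside its range is refused whole. "gripper" is the gripper command: -1 is fully open, 1 is shut, values between are in proportion, set as the call begins (left out, the last holds). The fingers move at their own pace and stop on an object; the grip force is fixed at half the most. Time passes only in rows, so rows that do not move let the fingers close. It gives the time, the measured TCP pose, the force, the opening and the grip force at its end, in the units of the state.
- bot.sense(): the state, without advancing time (a new reading comes with each control period).
- viewer.camera(name): name is "scene" or "top" or "wrist"; returns the picture (480x640x3 uint8, blue, green, red); there is no depth.
- viewer.camera_info(name): a dict with "fx", "fy", "cx", "cy" (pixels), "pose" (4x4, takes a point from camera to world coordinates); the wrist camera has in their place "mount" (4x4, takes a point from camera to tool coordinates, whose origin is the TCP and whose axes are the flange's). Camera axes: x right, y down, z forward; pixel columns grow to the right and rows downward; lengths in m; the calibration is good to about 2 mm. A picture is of the moment at which its call begins: read the wrist's pose just before it. camera_info takes no time and is no camera call.
- bot.finish_job(): hands the job in; it is judged then, once.
Trained networks look in the newest picture that a camera, given by its name, has taken for a name from the list of things; names that differ only in an ending like _2 or _b are one class to them, and where a whole thing is asked for, a point or a joint stands for the part that bears it (a point fixed in the world has none). Each returns a list of dicts, best first, with "p" (0 to 1); they miss things now and then, are a little off and sometimes report something else, mostly with a low value. They report only what shows in the picture. A call takes as long as a camera call. They do not tell look-alikes from the thing itself.
- masks_of(thing, camera): "mask" (480x640 bool, what is visible of it).
- tip_of(thing, camera): "location" ([x, y, z] in m, in world coordinates, good to about 4 mm: a listed point, or the origin of a listed thing).
The state is a dict: "clock": time; "joint_pos": joint angles; "dq": joint speeds; "joint_efforts": joint torques, N m; "eef_pos": TCP position; "eef_rot": TCP orientation; "contact_force": force on the tool from outside, world axes, zero at the start; "wrist_torque": the same for the moment, N m; "width": opening from 0.0 (shut) to 1.0 (fully open); "finger_force": force on a finger pad.
Only numpy, scipy, OpenCV 4.12 (cv2) and the standard library are available. Lean on these libraries where they do the work, as an engineer would, in place of code of your own. Each camera call takes 0.05 s, during which the arm holds its last target. There are 200 camera calls.

## Working session

There is one attempt and no reset: what is moved stays moved. The work goes in short steps, Python scripts to look and compute and a tool call to move; the robot and the scene stay as the last step left them, time stands still between calls to the robot, and variables do not carry over. Pictures are saved under pics/ and viewed, at most 10 in all, crops included, and the job is handed in when it is done.

Besides the shell and the picture viewer there is one more tool, called after "Call:" as name(argument=value, ...) on one line, values as JSON. step_arm: Moves the arm, as the interface text tells. Its arguments: {"type":"object","properties":{"series":{"type":"array"},"gripper":{"type":"number"}},"required":["series"]}

```bash
mkdir -p pics; python3 - <<'E'
from rig import bot,viewer,masks_of,tip_of
import cv2,numpy as np
for c in ("scene","top"):
    im=viewer.camera(c); cv2.imwrite(f"pics/{c}0.png",im)
    for t in ("press","cam_axis","lever_end","bar_mid","knob_grip","book_center","vase","mug","books"):
        print(c,t,[(round(d["p"],2),np.round(d["location"],3).tolist()) for d in tip_of(t,c)[:3]])
s=bot.sense(); print(s, bot.pinch_z)
print(viewer.camera_info("top"),viewer.camera_info("wrist"))
E
```

```text
scene press [(0.81, [0.537, 0.005, 0.0])]
scene cam_axis [(0.85, [0.55, 0.132, 0.157])]
scene lever_end [(0.9, [0.461, 0.157, 0.158])]
scene bar_mid [(0.77, [0.534, 0.01, 0.141])]
scene knob_grip [(0.7, [0.537, 0.009, 0.172])]
scene book_center [(0.9, [0.75, -0.281, 0.023]), (0.78, [0.528, 0.336, 0.022])]
scene vase [(0.64, [0.704, 0.08, 0.002])]
scene mug [(0.95, [0.686, -0.084, 0.0])]
scene books [(0.85, [0.512, -0.252, -0.003])]
top press [(0.74, [0.538, 0.011, 0.002]), (0.22, [0.533, 0.002, 0.141])]
top cam_axis []
top lever_end [(0.93, [0.462, 0.158, 0.154]), (0.3, [0.505, -0.252, 0.0])]
top bar_mid [(0.56, [0.531, 0.005, 0.139])]
top knob_grip []
top book_center [(0.61, [0.532, 0.335, 0.02]), (0.57, [0.746, -0.278, 0.019])]
top vase [(0.86, [0.702, 0.078, 0.001])]
top mug [(0.95, [0.685, -0.082, 0.0])]
top books [(0.8, [0.507, -0.252, 0.0])]
{'clock': 1.0, 'joint_pos': array([-1.16102975e+00,  2.38179655e-01, -1.34938998e-02,  1.31919717e+00,
        3.90375413e-05,  1.57079942e+00]), 'dq': array([-0.00050106, -0.00012793,  0.00070438,  0.00017083, -0.00105613,
        0.000492
[... 677 characters left out ...]
9.99695397e-01, -2.39822097e-02,  5.82810017e-03,
         9.67998209e-04],
       [-2.59219814e-03, -1.32808645e-01, -9.91138307e-01,
         1.22896385e+00],
       [ 0.00000000e+00,  0.00000000e+00,  0.00000000e+00,
         1.00000000e+00]])} {'fx': 414.0983835270098, 'fy': 414.0983835270098, 'cx': 317.2844726314887, 'cy': 238.63586504699103, 'mount': array([[-2.86782594e-04, -9.61019873e-01, -2.76479150e-01,
         7.06311652e-02],
       [ 9.99999263e-01, -6.01765141e-04,  1.05442264e-03,
         8.26269537e-05],
       [-1.17969663e-03, -2.76478644e-01,  9.61019338e-01,
        -1.43672597e-01],
       [ 0.00000000e+00,  0.00000000e+00,  0.00000000e+00,
         1.00000000e+00]])}
```

View pics/top0.png

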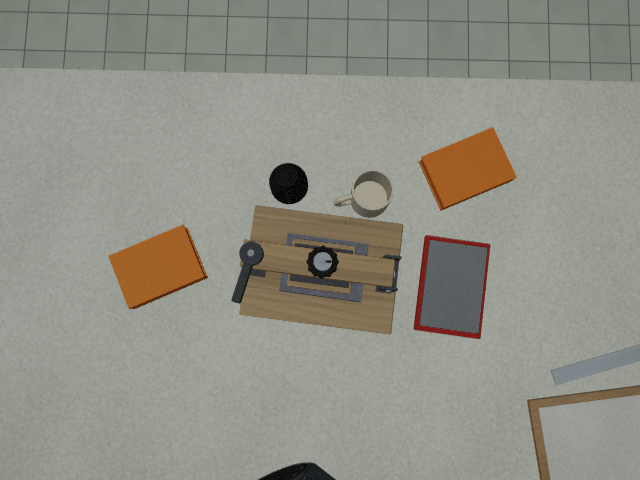

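View pics/scene0.png

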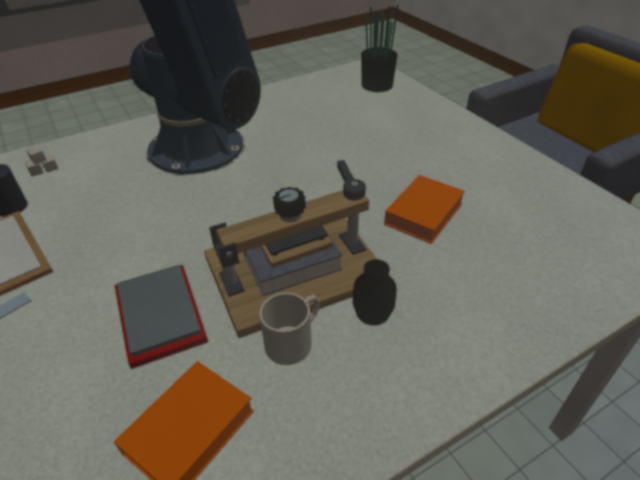

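Top view shows the press at image centre: knob (322,262), cam hub (251,253), lever end (238,300). The vase (289,183), mug (372,193) and red/grey books (452,287) are bystanders. Possible look-alikes are the orange blocks at (158,266) and (467,168), which I reject: the real book is the grey one under the plate. The only lever and knob are on the press.

```bash
cat > h.py <<'E'
from rig import bot,viewer,masks_of,tip_of
import cv2,numpy as np
from scipy.spatial.transform import Rotation as R
def bp(cam,u,v,z):
    i=viewer.camera_info(cam)
    if "pose" in i: P=i["pose"]
    else:
        s=bot.sense();T=np.eye(4);T[:3,:3]=R.from_quat(s["eef_rot"]).as_matrix();T[:3,3]=s["eef_pos"];P=T@i["mount"]
    d=P[:3,:3]@np.array([(u-i["cx"])/i["fx"],(v-i["cy"])/i["fy"],1]);o=P[:3,3]
    return np.round(o+d*(z-o[2])/d[2],4)
def rows(p):
    """tool-frame shift (in full-scale units) to world point p"""
    s=bot.sense();return np.round(R.from_quat(s["eef_rot"]).inv().apply(np.array(p)-s["eef_pos"])/0.2,3)
E
python3 - <<'E'
from h import *
im=cv2.imread("pics/top0.png")
cv2.imwrite("pics/crop0.png",cv2.resize(im[195:345,225:425],None,fx=4,fy=4,interpolation=cv2.INTER_CUBIC))
E
```

```text
(no output)
```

View pics/crop0.png

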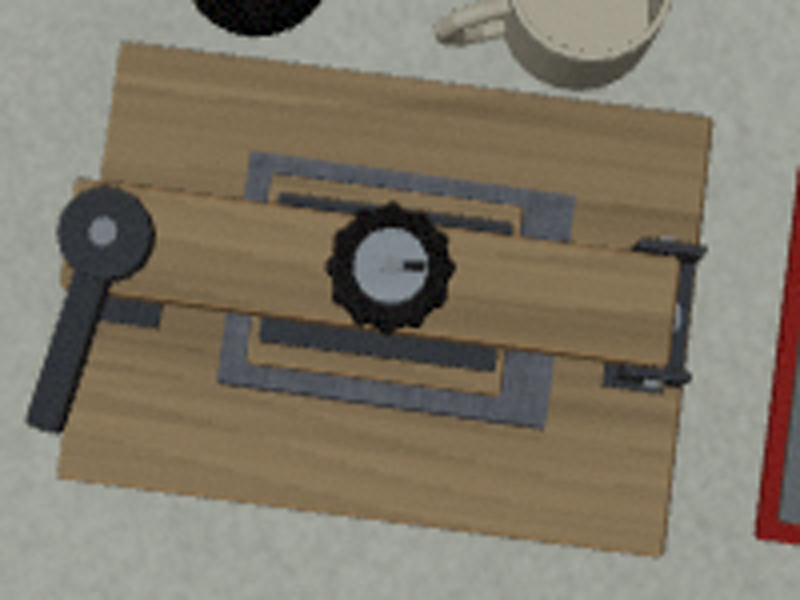

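The crop confirms one press: knob top at about (322.7,261.6), hub (251,252.8), lever end (236.7,301), base corners clear.

```bash
python3 - <<'E'
from h import *
f=lambda u,v,z: bp("top",225+u/4,195+v/4,z)
c=np.array([f(u,v,.024) for u,v in((120,42),(712,117),(663,555),(58,480))]);print(c)
print("center",c.mean(0)); e=c[0]-c[1]+c[3]-c[2]; yaw=np.arctan2(-e[0],e[1]); print("yaw",yaw)
x=c[0]-c[3]+c[1]-c[2];print(np.arctan2(x[1],x[0]), np.linalg.norm(e)/2,np.linalg.norm(x)/2)
k=f(391,267,.181);h=f(104,231,.17);l=f(45,428,.165);print(k,h,l)
yv=np.array([-np.sin(yaw),np.cos(yaw)])
print("hub from center",c.mean(0)[:2]+.125*yv, "lev ang",np.arctan2(*(l-h)[1::-1]))
E
```

```text
[[ 0.6594  0.1431  0.024 ]
 [ 0.6285 -0.1541  0.024 ]
 [ 0.4117 -0.1317  0.024 ]
 [ 0.4408  0.165   0.024 ]]
center [0.5351   0.005575 0.024   ]
yaw -0.10068548828006436
-0.10139659111200255 0.2984615595013871 0.21882393036411715
[0.5349 0.0039 0.181 ] [0.5487 0.1296 0.17  ] [0.4627 0.1524 0.165 ]
hub from center [0.54766443 0.12994194] lev ang 2.8824382770481916
```

Call:
step_arm(series=[[[0,0,0,0,0,-0.075],[0,0,0,0,0,-0.075],[0,0,0,0,0,-0.075],[0,0,0,0,0,-0.075],[0,0,0,0,0,-0.075],[0,0,0,0,0,-0.075],[0,0,0,0,0,-0.075],[0,0,0,0,0,-0.075],[0,0,0,0,0,-0.075],[0,0,0,0,0,-0.075],[0,0,0,0,0,-0.075],[0,0,0,0,0,-0.075],[0,0,0,0,0,-0.075],[0,0,0,0,0,-0.075],[0,0,0,0,0,-0.075],[0,0,0,0,0,-0.075],[0,0,0,0,0,-0.075],[0,0,0,0,0,-0.075],[0,0,0,0,0,-0.075],[0,0,0,0,0,-0.075]]], gripper=1)

```text
clock: 2.67
eef_pos: [0.2092, -0.4815, 0.2313]
eef_rot: [0.184, 0.983, 0.0, -0.0]
contact_force: [-0.8, 0.1, 0.1]
width: -0.004
finger_force: 0.0
```

```bash
python3 - <<'E'
from h import *
s=bot.sense();print(s["clock"],s["joint_pos"],s["width"],s["eef_pos"],R.from_quat(s["eef_rot"]).as_matrix()[:2,0])
E
```

```text
2.6667 [-1.16098529e+00  2.38191635e-01 -1.35008323e-02  1.31921380e+00
  5.71722791e-06 -7.91224191e-01] -0.004363884988910892 [ 0.20916022 -0.48148054  0.23128029] [-0.93241371  0.36139268]
```

Call:
step_arm(series=[[[0,0,0,0,0,-0.075],[0,0,0,0,0,-0.075],[0,0,0,0,0,-0.075],[0,0,0,0,0,-0.075],[0,0,0,0,0,-0.075],[0,0,0,0,0,-0.075],[0,0,0,0,0,-0.075],[0,0,0,0,0,-0.075],[0,0,0,0,0,-0.075],[0,0,0,0,0,-0.075],[0,0,0,0,0,-0.075],[0,0,0,0,0,-0.075],[0,0,0,0,0,-0.075],[0,0,0,0,0,-0.075],[0,0,0,0,0,0]]])

```text
clock: 3.92
eef_pos: [0.2092, -0.4815, 0.2313]
eef_rot: [-0.597, 0.802, 0.0, 0.0]
contact_force: [-0.2, -0.4, 0.8]
width: 0.003
finger_force: 0.0
```

```bash
python3 - <<'E'
from h import *
s=bot.sense();m=R.from_quat(s["eef_rot"]).as_matrix()[:2,0];print(s["joint_pos"],np.arctan2(m[1],m[0]))
print(rows([.4715,.1156,.231]))
E
```

```text
[-1.16096627e+00  2.38194329e-01 -1.35247548e-02  1.31920081e+00
  1.49768448e-07 -2.44012935e+00] -1.8624295806477882
[-3.236e+00 -3.980e-01  2.000e-03]
```

Call:
step_arm(series=[[[-0.16,-0.02,0,0,0,0],[-0.16,-0.02,0,0,0,0],[-0.16,-0.02,0,0,0,0],[-0.16,-0.02,0,0,0,0],[-0.16,-0.02,0,0,0,0],[-0.16,-0.02,0,0,0,0],[-0.16,-0.02,0,0,0,0],[-0.16,-0.02,0,0,0,0],[-0.16,-0.02,0,0,0,0],[-0.16,-0.02,0,0,0,0],[-0.16,-0.02,0,0,0,0],[-0.16,-0.02,0,0,0,0],[-0.16,-0.02,0,0,0,0],[-0.16,-0.02,0,0,0,0],[-0.16,-0.02,0,0,0,0],[-0.16,-0.02,0,0,0,0],[-0.16,-0.02,0,0,0,0],[-0.16,-0.02,0,0,0,0],[-0.16,-0.02,0,0,0,0],[0,0,0,0,0,0]]])

```text
clock: 5.58
eef_pos: [0.4619, 0.0817, 0.2311]
eef_rot: [-0.594, 0.804, 0.0, 0.001]
contact_force: [-0.5, -0.2, -0.2]
width: -0.003
finger_force: 0.0
```

```bash
python3 - <<'E'
from h import *
cv2.imwrite("pics/w1.png",viewer.camera("wrist"))
for t in("cam_axis","lever_end","knob_grip"):
    print(t,[(round(d["p"],2),np.round(d["location"],4).tolist()) for d in tip_of(t,"wrist")[:2]])
s=bot.sense();print(s["joint_pos"],s["eef_pos"])
print(rows([.4715,.1156,.148]))
E
```

```text
cam_axis []
lever_end []
knob_grip [(0.96, [0.5349, 0.0016, 0.1695])]
[ 1.66706289e-01  1.37397866e-01 -1.42170898e-01  1.29189245e+00
 -1.31522726e-04 -1.10507176e+00] [0.45936768 0.07725595 0.23120713]
[-0.201 -0.002  0.416]
```

View pics/w1.png

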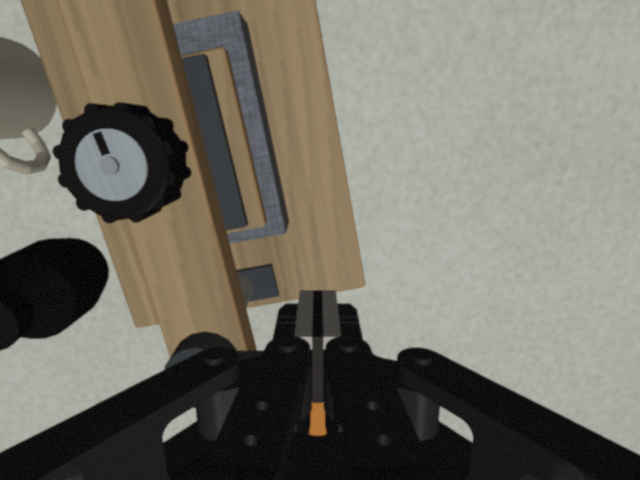

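The wrist view shows the knob at (110,163) and the fingertips at (318,320), clear of the bar. The lever is hidden behind the gripper, as expected.

Call:
step_arm(series=[[[0,0,0.14,0,0,0],[0,0,0.14,0,0,0],[0,0,0.136,0,0,0],[0,0,0,0,0,0],[-0.08,0,0,0,0,0],[-0.08,0,0,0,0,0],[-0.04,0,0,0,0,0],[0,0,0,0,0,0],[0,0,0,0,0,0]]])

```text
clock: 6.53
eef_pos: [0.4716, 0.1156, 0.1489]
eef_rot: [-0.595, 0.804, -0.0, 0.0]
contact_force: [1.0, 1.1, 0.3]
width: -0.001
finger_force: 0.0
```

```bash
python3 - <<'E'
from h import *
viewer.camera("top")
for t in("cam_axis","lever_end"):
    print(t,[(round(d["p"],2),np.round(d["location"],4).tolist()) for d in tip_of(t,"top")[:2]])
s=bot.sense();print(s["joint_pos"],s["eef_pos"],s["contact_force"])
R0=R.from_quat(s["eef_rot"]).inv()
print("hub in tool",R0.apply(np.array([.548,.1295,.148])-s["eef_pos"]))
E
```

```text
cam_axis []
lever_end [(0.48, [0.5368, 0.0087, 0.0069])]
[ 2.39821996e-01  2.14679698e-01 -2.63942963e-01  1.09211267e+00
 -8.71073647e-05 -1.03317873e+00] [0.47128228 0.11521422 0.14847843] [0.13205761 0.00396605 0.67544315]
hub in tool [-0.03616704 -0.06914935  0.00048356]
```

Call:
step_arm(series=[[[-0.03,0,0,0,0,0],[-0.03,0,0,0,0,0],[-0.017,0,0,0,0,0],[-0.035,0.008,0,0,0,0.0637],[-0.035,0.008,0,0,0,0.0637],[-0.035,0.008,0,0,0,0.0637],[-0.035,0.008,0,0,0,0.0637],[-0.035,0.008,0,0,0,0.0637],[-0.035,0.008,0,0,0,0.0637],[-0.035,0.008,0,0,0,0.0637]]])

```text
clock: 7.52
eef_pos: [0.4926, 0.177, 0.1478]
eef_rot: [-0.281, 0.96, 0.0, -0.001]
contact_force: [-5.2, -0.6, 2.0]
width: -0.001
finger_force: 2.2
```

```bash
python3 - <<'E'
from h import *
cv2.imwrite("pics/t2.png",viewer.camera("top")[195:345,200:400].repeat(3,0).repeat(3,1))
s=bot.sense();print(s["clock"],s["joint_pos"],s["eef_pos"],s["contact_force"])
R0=R.from_quat(s["eef_rot"]).inv()
print("hub in tool",R0.apply(np.array([.548,.1295,.148])-s["eef_pos"]),R.from_quat(s["eef_rot"]).as_matrix()[:2,0])
E
```

```text
7.5667 [ 3.45191693e-01  2.80830556e-01 -1.74329196e-01  1.11703561e+00
  8.46807370e-04 -2.16939108e-01] [0.49382265 0.17784928 0.14776006] [-1.80652413  0.76848986  0.16104412]
hub in tool [-0.02007061 -0.06978502 -0.00034243] [-0.8461207  -0.53299001]
```

View pics/t2.png

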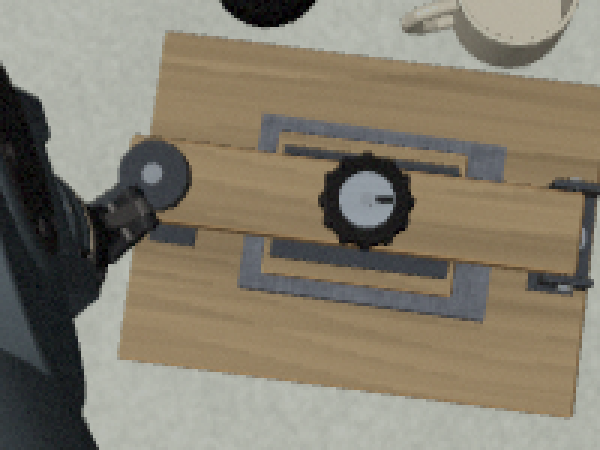

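The lever is about half way round and follows the fingers (hub at (152,173)). I'll continue.

Call:
step_arm(series=[[[-0.035,0.008,0,0,0,0.0637],[-0.035,0.008,0,0,0,0.0637],[-0.035,0.008,0,0,0,0.0637],[-0.035,0.008,0,0,0,0.0637],[-0.035,0.008,0,0,0,0.0637],[-0.017,0.004,0,0,0,0.032],[-0.014,0.004,0,0,0,0.025],[0,0,0,0,0,0]]])

```text
clock: 8.23
eef_pos: [0.5292, 0.1991, 0.1477]
eef_rot: [0.008, 1.0, 0.0, -0.001]
contact_force: [-0.3, 0.5, 1.1]
width: 0.002
finger_force: 0.6
```

```bash
python3 - <<'E'
from h import *
cv2.imwrite("pics/t3.png",viewer.camera("top")[195:345,200:400].repeat(3,0).repeat(3,1))
s=bot.sense();print(s["clock"],s["joint_pos"],s["eef_pos"],s["contact_force"])
R0=R.from_quat(s["eef_rot"]).inv()
m=R.from_quat(s["eef_rot"]).as_matrix()[:2,0]
print("hub in tool",R0.apply(np.array([.548,.1295,.148])-s["eef_pos"]),np.arctan2(m[1],m[0]))
E
```

```text
8.2833 [ 3.59131758e-01  3.46180302e-01 -7.76615192e-02  1.14765762e+00
  4.45592535e-04  3.72776396e-01] [0.52921534 0.19881977 0.14778742] [-1.30860215  1.56057236 -0.07820116]
hub in tool [-0.01972855 -0.06905698 -0.00023967] 3.12794792400013
```

Call:
step_arm(series=[[[-0.014,0.004,0,0,0,0.025],[-0.01,0.002,0,0,0,0.018],[-0.006,0.001,0,0,0,0.01],[0,0,0,0,0,0]]])

```text
clock: 8.62
eef_pos: [0.5349, 0.1999, 0.1479]
eef_rot: [0.049, 0.999, 0.0, -0.001]
contact_force: [-3.3, 2.9, -1.0]
width: 0.002
finger_force: 1.6
```

Call:
step_arm(series=[[[-0.005,0,0,0,0,0],[-0.005,0,0,0,0,0],[0,0,0,0,0,0],[0,0,0,0,0,0]]])

```text
clock: 8.95
eef_pos: [0.5369, 0.1996, 0.148]
eef_rot: [0.049, 0.999, 0.0, -0.001]
contact_force: [-4.8, 3.5, -1.2]
width: -0.002
finger_force: 2.1
```

Call:
step_arm(series=[[[-0.006,0,0,0,0,0],[-0.006,0,0,0,0,0],[0,0,0,0,0,0]]])

```text
clock: 9.2
eef_pos: [0.5374, 0.1995, 0.1479]
eef_rot: [0.048, 0.999, 0.0, -0.002]
contact_force: [-12.4, 6.0, 4.1]
width: 0.0
finger_force: 6.3
```

Call:
step_arm(series=[[[-0.006,0,0,0,0,0],[-0.006,0,0,0,0,0],[0,0,0,0,0,0]]])

```text
clock: 9.45
eef_pos: [0.5374, 0.1995, 0.1478]
eef_rot: [0.048, 0.999, 0.001, -0.004]
contact_force: [-21.7, 6.0, 8.5]
width: -0.001
finger_force: 11.1
```

It is at the stop: force climbs with no motion. I'll back off and rise.

Call:
step_arm(series=[[[0.05,0,0,0,0,0],[0.1,0,0,0,0,0],[0.1,0,-0.1,0,0,0],[0,0,-0.15,0,0,-0.075],[0,0,-0.15,0,0,-0.075],[0,0,-0.05,0,0,-0.075],[0,0,0,0,0,-0.075],[0,0,0,0,0,-0.075],[0,0,0,0,0,-0.075],[0,0,0,0,0,-0.075],[0,0,0,0,0,-0.075],[0,0,0,0,0,-0.075],[0,0,0,0,0,-0.075],[0,0,0,0,0,-0.075],[0,0,0,0,0,-0.075],[0,0,0,0,0,-0.075],[0,0,0,0,0,-0.075]]], gripper=-1)

```text
clock: 10.87
eef_pos: [0.493, 0.2034, 0.2384]
eef_rot: [-0.702, 0.712, -0.001, 0.0]
contact_force: [0.3, -0.8, 0.0]
width: 0.999
finger_force: 0.0
```

```bash
python3 - <<'E'
from h import *
im=viewer.camera("top")
cv2.imwrite("pics/t4.png",im[195:345,200:400].repeat(3,0).repeat(3,1))
for c in("top","scene"):
  if c=="scene": viewer.camera(c)
  for t in("cam_axis","lever_end"):
    print(t,[(round(d["p"],2),np.round(d["location"],4).tolist()) for d in tip_of(t,c)[:2]])
s=bot.sense();print(s["clock"],s["joint_pos"],s["eef_pos"],s["contact_force"])
E
```

```text
cam_axis [(0.64, [0.5508, 0.1341, 0.1578])]
lever_end [(0.9, [0.5584, 0.2236, 0.1568])]
cam_axis [(0.92, [0.5528, 0.1311, 0.1552])]
lever_end [(0.75, [0.5539, 0.2235, 0.1585])]
11.1667 [ 3.92257698e-01  2.49728965e-01  1.98478493e-02  1.34057137e+00
 -2.50454072e-04 -1.15442771e+00] [0.49263114 0.20371664 0.23820737] [-0.77579227 -0.09179711 -0.06116496]
```

View pics/t4.png

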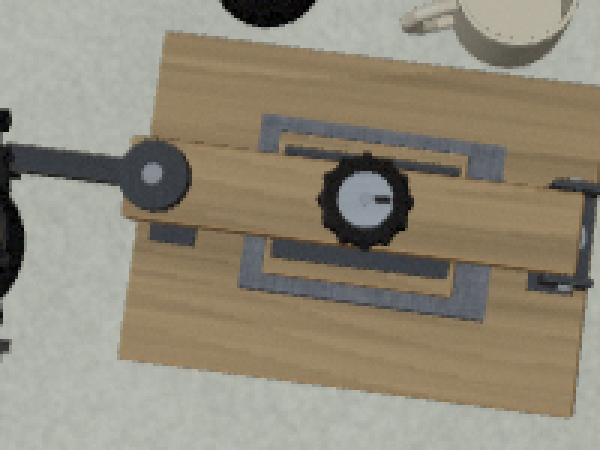

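The lever is in line with the crossbar, from (10,160) to the hub at (155,175), so the cam is shut. Next I'll go over the knob.

Call:
step_arm(series=[[[0.125,-0.03,0,0,0,0],[0.125,-0.03,0,0,0,0],[0.125,-0.03,0,0,0,0],[0.125,-0.03,0,0,0,0],[0.125,-0.03,0,0,0,0],[0.125,-0.03,0,0,0,0],[0.125,-0.03,0,0,0,0],[0.12,-0.026,0,0,0,0],[0,0,0,0,0,-0.075],[0,0,0,0,0,-0.075],[0,0,0,0,0,-0.075],[0,0,0,0,0,-0.075],[0,0,0,0,0,-0.075],[0,0,0,0,0,-0.075],[0,0,0,0,0,-0.075],[0,0,0,0,0,-0.075],[0,0,0,0,0,-0.075],[0,0,0,0,0,-0.075],[0,0,0,0,0,-0.075],[0,0,0,0,0,0]]])

```text
clock: 12.83
eef_pos: [0.5355, 0.0038, 0.2381]
eef_rot: [0.989, -0.146, 0.0, 0.0]
contact_force: [-0.6, -0.0, 0.6]
width: 1.001
finger_force: 0.0
```

```bash
python3 - <<'E'
from h import *
s=bot.sense();print(s["clock"],s["joint_pos"],s["eef_pos"],s["wrist_torque"])
cv2.imwrite("pics/w2.png",viewer.camera("wrist"))
for t in("knob_grip","bar_mid"):
    print(t,[(round(d["p"],2),np.round(d["location"],4).tolist()) for d in tip_of(t,"wrist")[:2]])
for d in masks_of("knob_grip","wrist")[:1]:
    m=cv2.moments(d["mask"].astype(np.uint8),True);u,v=m["m10"]/m["m00"],m["m01"]/m["m00"];print(u,v,bp("wrist",u,v,.172))
print(rows([.535,.004,.148]))
E
```

```text
12.8333 [ 7.17874355e-03  2.54152264e-01  2.57026493e-02  1.34219645e+00
 -1.29001944e-04 -2.84187668e+00] [0.53553703 0.00380497 0.23813665] [-0.0848746  -0.01572594 -0.00036974]
knob_grip [(0.79, [0.537, 0.0028, 0.1681])]
bar_mid []
309.79217007434943 256.5060408921933 [0.5372 0.0076 0.172 ]
[-0.003  0.     0.451]
```

View pics/w2.png

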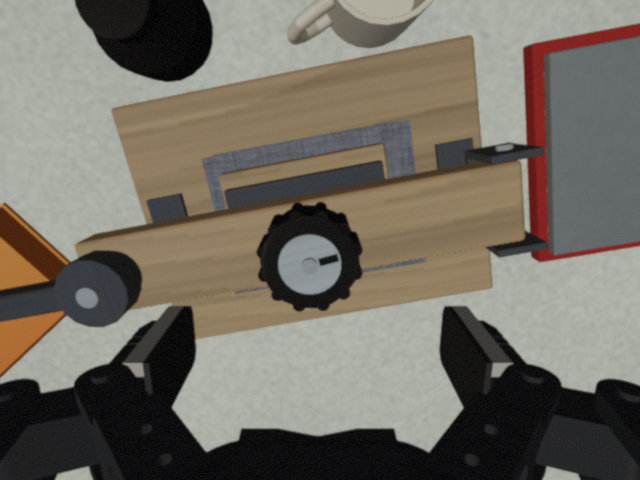

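Lever shut at left; knob top at (310,264), with the finger mid-line at column 318. I'll shift a couple of mm, then descend and close.

Call:
step_arm(series=[[[0,-0.012,0.1,0,0,0],[0,0,0.1,0,0,0],[0,0,0.1,0,0,0],[0,0,0.1,0,0,0],[0,0,0.05,0,0,0],[0,0,0,0,0,0],[0,0,0,0,0,0]]])

```text
clock: 13.62
eef_pos: [0.5361, 0.0062, 0.1483]
eef_rot: [0.989, -0.148, -0.0, 0.0]
contact_force: [-0.0, -0.8, -0.6]
width: 1.0
finger_force: 0.0
```

Call:
step_arm(series=[[[0,0,0,0,0,0],[0,0,0,0,0,0],[0,0,0,0,0,0],[0,0,0,0,0,0],[0,0,0,0,0,0],[0,0,0,0,0,0],[0,0,0,0,0,0],[0,0,0,0,0,0]]], gripper=1)

```text
clock: 14.28
eef_pos: [0.5373, 0.0075, 0.15]
eef_rot: [0.989, -0.147, 0.002, -0.002]
contact_force: [-0.3, 7.3, 7.7]
width: 0.594
finger_force: 61.0
```

```bash
cat > st.py <<'E'
from h import *
s=bot.sense();m=R.from_quat(s["eef_rot"]).as_matrix()
print(round(s["clock"],2),"j6",round(s["joint_pos"][5],4),"eef",np.round(s["eef_pos"],4),"F",np.round(s["contact_force"],1),"T",np.round(s["wrist_torque"],3),"e6",np.round(s["joint_efforts"][5],3),"ff",round(s["finger_force"],1),round(s["width"],3),"Ftool",np.round(m.T@s["contact_force"],1))
E
python3 st.py
```

```text
14.28 j6 -2.8337 eef [0.5373 0.0075 0.15  ] F [-0.3  7.3  7.7] T [ 1.381  0.118 -0.022] e6 -0.031 ff 61.0 0.594 Ftool [-2.4 -6.9 -7.7]
```

Call:
step_arm(series=[[[0,-0.006,-0.008,0,0,0],[0,0,0,0,0,0.04],[0,0,0,0,0,0.04],[0,0,0,0,0,0.04],[0,0,0,0,0,0.04],[0,0,0,0,0,0.04]]])

```text
clock: 14.78
eef_pos: [0.5371, 0.0073, 0.1502]
eef_rot: [0.953, -0.302, 0.001, -0.0]
contact_force: [2.0, -0.9, -1.8]
width: 0.592
finger_force: 66.1
```

```bash
python3 st.py
```

```text
14.78 j6 -2.5147 eef [0.5371 0.0073 0.1502] F [ 2.  -0.9 -1.8] T [-0.052 -0.405  0.265] e6 -0.99 ff 66.1 0.592 Ftool [ 2.1 -0.4  1.8]
```

Turning torque reads 0.265, which is free running with no grip slip.

Call:
step_arm(series=[[[0,0,0,0,0,0.04],[0,0,0,0,0,0.04],[0,0,0,0,0,0.04],[0,0,0,0,0,0.04],[0,0,0,0,0,0.04],[0,0,0,0,0,0.04],[0,0,0,0,0,0.04],[0,0,0,0,0,0.04],[0,0,0,0,0,0.04],[0,0,0,0,0,0.04],[0,0,0,0,0,0.04],[0,0,0,0,0,0.04],[0,0,0,0,0,0.04]]])

```text
clock: 15.87
eef_pos: [0.5363, 0.0067, 0.1501]
eef_rot: [0.755, -0.656, 0.0, 0.001]
contact_force: [-1.4, -2.1, 0.4]
width: 0.588
finger_force: 66.5
```

```bash
python3 st.py
```

```text
15.87 j6 -1.6979 eef [0.5363 0.0067 0.1501] F [-1.4 -2.1  0.4] T [-0.603  0.227  0.225] e6 -0.987 ff 66.5 0.588 Ftool [ 1.9  1.7 -0.4]
```

Call:
step_arm(series=[[[0,0,0,0,0,0.04],[0,0,0,0,0,0.04],[0,0,0,0,0,0.04],[0,0,0,0,0,0.04],[0,0,0,0,0,0.04]]])

```text
clock: 16.28
eef_pos: [0.5359, 0.0067, 0.1501]
eef_rot: [-0.643, 0.766, -0.0, -0.001]
contact_force: [-3.2, -3.7, 2.3]
width: 0.595
finger_force: 66.7
```

```bash
python3 st.py
```

```text
16.28 j6 -1.3837 eef [0.5359 0.0067 0.1501] F [-3.2 -3.7  2.3] T [-0.595  0.48   0.207] e6 -0.986 ff 66.7 0.595 Ftool [ 4.2  2.5 -2.3]
```

Call:
step_arm(series=[[[0.003,0.002,0,0,0,0.04],[0,0,0,0,0,0.04],[0,0,0,0,0,0.04],[0,0,0,0,0,0.04]]])

```text
clock: 16.62
eef_pos: [0.5357, 0.0067, 0.1501]
eef_rot: [-0.542, 0.84, 0.0, -0.0]
contact_force: [-1.9, 0.2, 1.0]
width: 0.592
finger_force: 66.6
```

```bash
python3 st.py
```

```text
16.62 j6 -1.1333 eef [0.5357 0.0067 0.1501] F [-1.9  0.2  1. ] T [-0.025  0.362  0.259] e6 -0.987 ff 66.6 0.592 Ftool [ 0.7  1.8 -1. ]
```

Call:
step_arm(series=[[[0,0,0,0,0,0.04],[0,0,0,0,0,0.04],[0,0,0,0,0,0.04],[0,0,0,0,0,0.04]]])

```text
clock: 16.95
eef_pos: [0.5354, 0.0069, 0.1501]
eef_rot: [-0.433, 0.902, 0.0, -0.0]
contact_force: [-3.8, 0.9, 1.7]
width: 0.593
finger_force: 66.7
```

```bash
python3 st.py
```

```text
16.95 j6 -0.882 eef [0.5354 0.0069 0.1501] F [-3.8  0.9  1.7] T [0.093 0.617 0.309] e6 -0.985 ff 66.7 0.593 Ftool [ 1.7  3.6 -1.7]
```

Call:
step_arm(series=[[[0.001,0.003,0,0,0,0.04],[0,0,0,0,0,0.04],[0,0,0,0,0,0.04]]])

```text
clock: 17.2
eef_pos: [0.5352, 0.007, 0.1501]
eef_rot: [-0.346, 0.938, -0.0, -0.0]
contact_force: [-1.8, 1.0, 0.3]
width: 0.593
finger_force: 66.7
```

```bash
python3 st.py
```

```text
17.2 j6 -0.6931 eef [0.5352 0.007  0.1501] F [-1.8  1.   0.3] T [0.072 0.305 0.268] e6 -0.985 ff 66.7 0.593 Ftool [ 0.7  2.  -0.3]
```

Call:
step_arm(series=[[[0,0,0,0,0,0.04],[0,0,0,0,0,0.04],[0,0,0,0,0,0.04]]])

```text
clock: 17.45
eef_pos: [0.535, 0.0072, 0.1501]
eef_rot: [-0.256, 0.967, 0.0, -0.0]
contact_force: [-2.1, 1.3, 1.5]
width: 0.589
finger_force: 66.7
```

```bash
python3 st.py
```

```text
17.45 j6 -0.5046 eef [0.535  0.0072 0.1501] F [-2.1  1.3  1.5] T [0.289 0.415 0.191] e6 -0.986 ff 66.7 0.589 Ftool [ 1.2  2.2 -1.5]
```

Call:
step_arm(series=[[[0.001,0.002,0,0,0,0.04],[0,0,0,0,0,0.04],[0,0,0,0,0,0.04]]])

```text
clock: 17.7
eef_pos: [0.5349, 0.0074, 0.1501]
eef_rot: [-0.164, 0.986, 0.0, 0.0]
contact_force: [-1.7, 1.4, 0.2]
width: 0.592
finger_force: 66.6
```

```bash
python3 st.py
```

```text
17.7 j6 -0.3156 eef [0.5349 0.0074 0.1501] F [-1.7  1.4  0.2] T [0.237 0.297 0.199] e6 -0.957 ff 66.6 0.592 Ftool [ 1.1  1.9 -0.2]
```

Call:
step_arm(series=[[[0,0,0,0,0,0.04],[0,0,0,0,0,0.04],[0,0,0,0,0,0.04]]])

```text
clock: 17.95
eef_pos: [0.5349, 0.0076, 0.1502]
eef_rot: [-0.071, 0.998, 0.0, -0.0]
contact_force: [-1.2, 2.4, 1.3]
width: 0.59
finger_force: 66.5
```

```bash
python3 st.py
```

```text
17.95 j6 -0.1272 eef [0.5349 0.0076 0.1502] F [-1.2  2.4  1.3] T [0.402 0.271 0.325] e6 -0.887 ff 66.5 0.59 Ftool [ 0.9  2.5 -1.3]
```

Joint 6's effort tracks the knob torque cleanly: −0.986 when free, rising since j6≈−0.40. The slip plateau is expected at about −0.745, near j6≈0.3.

Call:
step_arm(series=[[[0,0.002,0,0,0,0.04],[0,0,0,0,0,0.04],[0,0,0,0,0,0.04],[0,0,0,0,0,0.04]]])

```text
clock: 18.28
eef_pos: [0.5349, 0.0079, 0.1502]
eef_rot: [0.055, 0.998, 0.0, 0.0]
contact_force: [-1.4, 2.9, 1.6]
width: 0.589
finger_force: 66.4
```

```bash
python3 st.py
```

```text
18.28 j6 0.1247 eef [0.5349 0.0079 0.1502] F [-1.4  2.9  1.6] T [0.382 0.304 0.432] e6 -0.796 ff 66.4 0.589 Ftool [ 1.7  2.8 -1.6]
```

Call:
step_arm(series=[[[0,0,0,0,0,0.04],[0,0,0,0,0,0.04],[0,0,0,0,0,0.04]]])

```text
clock: 18.53
eef_pos: [0.5348, 0.0082, 0.1502]
eef_rot: [0.149, 0.989, 0.0, -0.0]
contact_force: [-1.4, 2.1, 1.5]
width: 0.592
finger_force: 66.5
```

```bash
python3 st.py
```

```text
18.53 j6 0.3131 eef [0.5348 0.0082 0.1502] F [-1.4  2.1  1.5] T [0.563 0.315 0.509] e6 -0.735 ff 66.5 0.592 Ftool [ 2.   1.5 -1.5]
```

Call:
step_arm(series=[[[0,0,0,0,0,0.04],[0,0,0,0,0,0.04]]])

```text
clock: 18.7
eef_pos: [0.5349, 0.0083, 0.1503]
eef_rot: [0.21, 0.978, 0.001, -0.0]
contact_force: [-0.8, 4.5, 1.7]
width: 0.592
finger_force: 66.4
```

```bash
python3 st.py
```

```text
18.7 j6 0.4388 eef [0.5349 0.0083 0.1503] F [-0.8  4.5  1.7] T [0.731 0.28  0.437] e6 -0.734 ff 66.4 0.592 Ftool [ 2.6  3.8 -1.7]
```

The effort is level at −0.735, so the clutch is slipping, since j6≈0.30. A little further for a plain slip, then stop.

Call:
step_arm(series=[[[0,0,0,0,0,0.04],[0,0,0,0,0,0.04],[0,0,0,0,0,0.04],[0,0,0,0,0,0.03]]])

```text
clock: 19.03
eef_pos: [0.5351, 0.0085, 0.1503]
eef_rot: [0.324, 0.946, 0.001, -0.0]
contact_force: [-0.0, 4.6, 0.3]
width: 0.593
finger_force: 66.4
```

```bash
python3 st.py
```

```text
19.03 j6 0.6746 eef [0.5351 0.0085 0.1503] F [-0.   4.6  0.3] T [0.875 0.199 0.522] e6 -0.151 ff 66.4 0.593 Ftool [ 2.8  3.6 -0.3]
```

Call:
step_arm(series=[[[0,0,0,0,0,0],[0,0,0,0,0,0],[0,0,0,0,0,0]]])

```text
clock: 19.28
eef_pos: [0.535, 0.0085, 0.1503]
eef_rot: [0.322, 0.947, 0.001, -0.0]
contact_force: [-0.7, 5.4, 2.7]
width: 0.592
finger_force: 67.0
```

```bash
python3 st.py
```

```text
19.28 j6 0.6709 eef [0.535  0.0085 0.1503] F [-0.7  5.4  2.7] T [ 1.042  0.266 -0.005] e6 0.007 ff 67.0 0.592 Ftool [ 3.9  3.9 -2.7]
```

Slip is about 0.37 rad, and the standstill torque near 0 confirms the clutch's slip state. I'll release and rise.

Call:
step_arm(series=[[[0.003,0.003,0,0,0,0],[0,0,0,0,0,0],[0,0,0,0,0,0],[0,0,0,0,0,0],[0,0,0,0,0,0],[0,0,0,0,0,0],[0,0,0,0,0,0],[0,0,-0.05,0,0,0],[0,0,-0.1,0,0,0],[0,0,-0.15,0,0,0],[0,0,-0.15,0,0,0],[0,0,-0.1,0,0,0],[0,0,0,0,0,0],[0,0,0,0,0,0],[0,0,0,0,0,0]]], gripper=-1)

```text
clock: 20.53
eef_pos: [0.5346, 0.0085, 0.2594]
eef_rot: [0.323, 0.946, -0.0, -0.0]
contact_force: [-0.5, 0.5, -0.2]
width: 1.001
finger_force: 0.0
```

```bash
python3 - <<'E'
from h import *
import st
viewer.camera("scene")
for t in("cam_axis","lever_end","vase","mug","books"):
    print(t,[(round(d["p"],2),np.round(d["location"],3).tolist()) for d in tip_of(t,"scene")[:1]])
cv2.imwrite("pics/end.png",viewer.camera("wrist"))
E
```

```text
20.53 j6 0.6733 eef [0.5346 0.0085 0.2594] F [-0.5  0.5 -0.2] T [ 0.044 -0.002 -0.008] e6 -0.0 ff 0.0 1.001 Ftool [0.7 0.1 0.2]
cam_axis [(0.66, [0.554, 0.132, 0.155])]
lever_end [(0.59, [0.558, 0.224, 0.157])]
vase [(0.71, [0.701, 0.082, -0.001])]
mug [(0.83, [0.689, -0.085, 0.001])]
books [(0.74, [0.513, -0.252, -0.004])]
```

View pics/end.png

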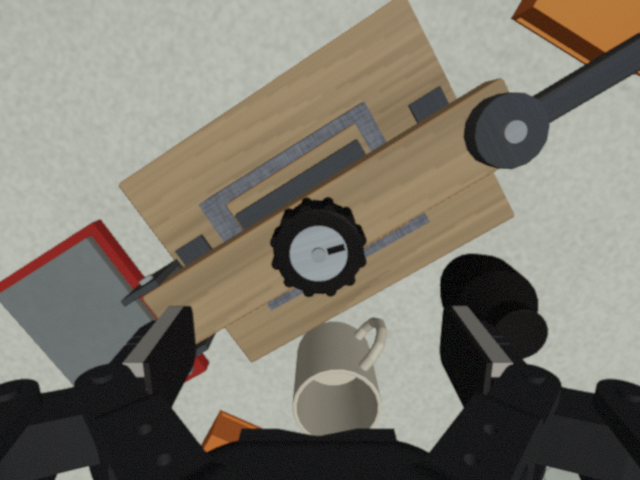

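The final view shows the lever in line with the bar (hub at (507,130)). The knob pointer at (335,248) keeps the same bearing to the gripper as before gripping, so the knob turned with the gripper and the grip did not slip. The bystanders have not moved, so I'll hand in.

```bash
python3 -c "
from rig import bot
print(bot.finish_job())"
```

```text
the job is handed in; nothing more can be done
None
```

The job is handed in, though the hand-in gave no verdict: the cam lever is shut against its stop, the knob was turned until the clutch slipped by an estimated 0.37 rad, the gripper has let go of everything, and the vase, mug and flat books show no movement in the camera.

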